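# Sort engine parts into their trays

## Task

Four parts from the engine strip-down lie mixed on the bench: a ball bearing, a valve spring, a bucket tappet and a main bearing cap. Put each one into the tray that already holds another of its kind, setting it down gently beside that one, on the tray's floor and standing the same way up as it does now. Leave the dial gauge and the flat tin that lie among the parts where they are.

Things in the scene. Friction and masses are not known exactly. Their poses are not given: they have to be found in the camera images.
- bearing: loose ball bearing, steel with black seals: a flat ring, outside diameter 52 mm, 15 mm high, bore 20 mm, lying flat on the bench. Origin: centre of its underside, z up along its axis.
- spring: loose steel valve spring: an open coil, outside diameter 32 mm, 46 mm tall, standing on its end on the bench; too stiff to be squeezed by a gripper. Origin: centre of its underside, z up along its axis.
- tappet: loose bucket tappet: a solid-looking bright metal cylinder, diameter 34 mm, 26 mm tall, closed flat face up, standing on the bench. Origin: centre of its underside, z up along its axis.
- cap: loose main bearing cap: dark cast-iron arch standing on its two feet like a bridge, 90 mm long (its x), 24 mm thick (its y; flat parallel side faces), 42 mm high at the middle of the arch; the half-round opening beneath has radius 27 mm; the shoulders with the bolt holes are 28 mm high. Origin: middle of the underside, at bench level under the arch, z up.
- tray_bearing: blue tray, fixed, 190 (its x) x 130 (y) x 35 mm high, walls and floor 4 mm; one of four alike side by side. Origin: centre of its underside, x pointing away from the robot. It already holds a second, loose ball bearing lying flat; its centre is about 50 mm to +x of the tray's centre. The -x half (nearer the robot) is empty, middle of the space 40 mm to -x.
- tray_spring: blue tray, fixed, 190 (its x) x 130 (y) x 35 mm high, walls and floor 4 mm; one of four alike side by side. Origin: centre of its underside, x pointing away from the robot. It already holds a second, loose valve spring standing on its end; its centre is about 50 mm to +x of the tray's centre. The -x half (nearer the robot) is empty, middle of the space 40 mm to -x.
- tray_tappet: blue tray, fixed, 190 (its x) x 130 (y) x 35 mm high, walls and floor 4 mm; one of four alike side by side. Origin: centre of its underside, x pointing away from the robot. It already holds a second, loose bucket tappet standing closed face up; its centre is about 50 mm to +x of the tray's centre. The -x half (nearer the robot) is empty, middle of the space 40 mm to -x.
- tray_cap: blue tray, fixed, 190 (its x) x 130 (y) x 35 mm high, walls and floor 4 mm; one of four alike side by side. Origin: centre of its underside, x pointing away from the robot. It already holds a second, loose bearing cap on its feet, its length along the tray's y; its centre is about 50 mm to +x of the tray's centre. The -x half (nearer the robot) is empty, middle of the space 40 mm to -x.
- dial_gauge: bystander: dial gauge lying on its back among the parts, white face with a steel rim 58 mm across, 22 mm high, with a stem reaching 73 mm from the centre along its -x. Origin: centre of the underside of the round case. Not to be moved.
- paste_tin: bystander: flat brass-coloured closed tin, diameter 66 mm, 24 mm high, standing among the parts. Origin: centre of its underside. Not to be moved.
Not all that is in view belongs to the job. Leave any pink or red look-alike of the tappet alone.

How it is judged:
By the outcome, as a careful person would: the job done as asked, in the order asked, and still so for the second after the job is handed in, with the robot touching nothing.
It also fails if it takes over 104 s, if anything falls off the work surface, if the arm or the gripper's body presses on something with over 40 N, if the wrist force passes 120 N, or if a joint passes its speed limit or range.

## Robot

A 6-joint arm with a two-finger parallel gripper is mounted at the origin on the work surface. World frame = base frame: x ahead of the robot, y to its left, z up, the work surface at z = 0. Lengths are in m, angles in degrees, forces in N, time in s.
With the tool pointing down it reaches from about 0.3 to 0.875 m from the base axis. Payload 6.4 kg.
Tool frame: the origin (TCP) lies at the very end of the fingers, on their centre line; the grasp point (between the pads) lies 19 mm behind it (ctrl.grip_depth is the distance from the TCP to the grasp point, in m); z points along the fingers, y is the line along which they close (so a half turn about z gives the same grasp; the last joint's range is limited). The gripper opens to 88 mm and grips with 3 to 60 N. Pads are 18 mm wide; open, the fingers measure 123 mm over their backs; the gripper's body (75 mm by 187 mm) begins 45 mm behind the grasp point.
Start: joints at [-79.83, 10.359, 92.074, -0, 77.567, -11.82], TCP at [0.215, -0.533, 0.239] pointing down, gripper open.
Joint ranges: [-171.53, 171.53], [-51.25, 118.39], [17.06, 147.69], [-65.23, 245.23], [0, 150.52], [-178.68, 178.68]. Speed limits (degrees/s): [147.25, 147.25, 172.46, 180, 180, 180].

## Interface

Orientations are given as a 3x3 rotation matrix whose columns are the frame's x, y, z axes.
In Python, from workcell import ctrl gives the robot as it stands. The module is installed in compiled form; this text tells all that it offers.
- The arm moves only by the shell command python3 -m crank 'ROWS' [FORCE]. ROWS is JSON, a list that holds one entry, the list of rows, each a list of 7 numbers: the shift along the world's x, y, z in cm, then the turn, a rotation vector about the world's x, y, z in rad, then the opening, from 0 (shut) to 1 (fully open). A call has 1 to 5 rows; each row shifts and turns the commanded pose from where the row before left it; what a row does not reach is not made up. A row lasts 1/10 s, in which the tool goes at most 50 mm and 8.59 degrees, less where a joint would pass 70% of its speed; a pose out of reach is approached as far as the arm can. A call with a gripper value outside its range is refused whole. The fingers move at their own pace and stop on an object; FORCE is the grip in N (left out, the last holds). Time passes only in rows, so rows that do not move let the fingers close. It gives the time, the measured TCP pose, the force, the opening and the grip force at its end, in the units of the state.
- ctrl.get_obs(): the state, without advancing time (a new reading comes with each control period).
- ctrl.read_camera(name): name is "scene" or "side" or "wrist"; returns a dict with "image" (400x640x3 uint8, red, green, blue), "fx", "fy", "cx", "cy" (pixels), "dist" ([k1, k2, p1, p2, k3] as OpenCV has them; the pictures are not rectified), "extrinsics" (4x4, takes a point from camera to world coordinates). Camera axes: x right, y down, z forward; pixel columns grow to the right and rows downward; lengths in m; the calibration is good to about 2 mm. A picture is of the moment at which its call begins. There is no depth.
- ctrl.job_done(): hands the job in; it is judged then, once.
The state is a dict: "time": time; "q": joint angles; "joint_velocities": joint speeds; "effort": joint torques, N m; "ee_pos": TCP position; "tool_rot": TCP orientation; "force": force on the tool from outside, world axes, zero at the start; "torque": the same for the moment, N m; "opening": finger opening in m; "gripper_force": force on a finger pad.
Only numpy, scipy, OpenCV 4.12 (cv2) and the standard library are available. Lean on these libraries where they do the work, as an engineer would, in place of code of your own. Each camera call takes 0.05 s, during which the arm holds its last target. There are 200 camera calls.

## Working session

There is one attempt and no reset: what is moved stays moved. The work goes in short steps, Python scripts to look and compute and a shell command to move; the robot and the scene stay as the last step left them, time stands still between calls to the robot, and variables do not carry over. Pictures are saved under pics/ and viewed, at most 14 in all, crops included, and the job is handed in when it is done.

```bash
mkdir -p pics; cat > h.py <<'E'
import numpy as np, cv2, pickle
from workcell import ctrl
def snap(n,f):
    c=ctrl.read_camera(n); cv2.imwrite(f'pics/{f}.png',c['image'][:,:,::-1]); pickle.dump(c,open(f'pics/{f}.pkl','wb')); return c
def load(f): return pickle.load(open(f'pics/{f}.pkl','rb'))
def K(c): return np.array([[c['fx'],0,c['cx']],[0,c['fy'],c['cy']],[0,0,1.]])
def cast(c,px,z):
    p=cv2.undistortPoints(np.array(px,float).reshape(-1,1,2),K(c),np.array(c['dist'],float)).reshape(-1,2)
    E=np.array(c['extrinsics']); d=np.c_[p,np.ones(len(p))]@E[:3,:3].T; o=E[:3,3]
    return o+d*((z-o[2])/d[:,2])[:,None]
def proj(c,P):
    E=np.linalg.inv(np.array(c['extrinsics'])); r=cv2.Rodrigues(E[:3,:3])[0]
    return cv2.projectPoints(np.array(P,float).reshape(-1,1,3),r,E[:3,3],K(c),np.array(c['dist'],float))[0].reshape(-1,2)
E
python3 - <<'E'
from h import *
for n in('scene','side','wrist'):
    c=snap(n,n+'0'); print(n,np.round(np.array(c['extrinsics']),3).tolist(),c['fx'])
o=ctrl.get_obs(); print(np.round(o['tool_rot'],3).tolist(),o['opening'],ctrl.grip_depth,o['time'])
E
```

```text
scene [[0.415, 0.709, -0.571, 1.137], [0.91, -0.322, 0.261, -0.311], [0.001, -0.628, -0.778, 0.843], [0.0, 0.0, 0.0, 1.0]] 429.84732653357577
side [[0.905, -0.331, 0.267, 0.299], [-0.426, -0.708, 0.563, -0.563], [0.003, -0.624, -0.782, 0.755], [0.0, 0.0, 0.0, 1.0]] 368.90278958970475
wrist [[0.376, -0.876, -0.302, 0.293], [-0.927, -0.356, -0.121, -0.502], [-0.002, 0.326, -0.946, 0.383], [0.0, 0.0, 0.0, 1.0]] 300.2216372654945
[[0.927, 0.374, -0.0], [0.374, -0.927, 0.001], [0.0, -0.001, -1.0]] 0.08819679952391546 0.0187 0.15
```

View pics/scene0.png

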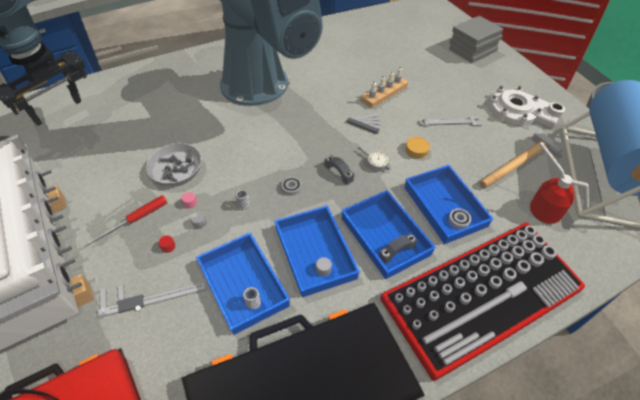

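View pics/side0.png

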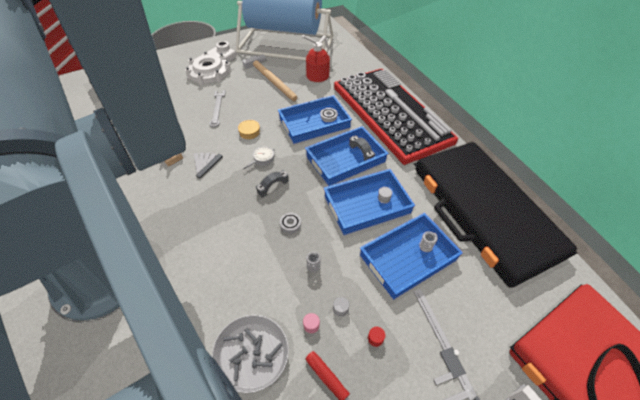

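Candidates, scene view: tappet is the grey cylinder at (198,220), with pink (189,200) and red (167,243) as decoys. Spring (242,200), bearing (291,185), cap (339,168). Gauge (377,159) and tin (417,147) are bystanders. The trays, from left, are spring, tappet, cap and bearing. Side view: tappet (341,306), spring (313,263), bearing (290,222), cap (272,182).

```bash
python3 - <<'E'
from h import *
S=load('scene0');D=load('side0')
# rough positions
for n,a,b,z in [('bearing',(291,184),(290,220),.015),('spring',(243,193),(313,256),.046),('tappet',(198,217),(342,302),.026),('gauge',(377,159),(264,154),.022),('tin',(418,145),(249,127),.024),('cap',(340,166),(272,180),.035)]:
    print(n,cast(S,[a],z)[0][:2].round(3),cast(D,[b],z)[0][:2].round(3))
# trays
for c,nm in((S,'S'),(D,'D')):
    hsv=cv2.cvtColor(c['image'],cv2.COLOR_RGB2HSV); m=cv2.inRange(hsv,(100,140,60),(125,255,255))
    m=cv2.morphologyEx(m,cv2.MORPH_CLOSE,np.ones((5,5)))
    for k in cv2.findContours(m,0,2)[0]:
        if cv2.contourArea(k)>1500:
            p=cast(c,k.reshape(-1,2),.035)[:,:2]; r=cv2.minAreaRect((p*1000).astype(np.float32)); print(nm,np.round(r[0]),np.round(r[1]),round(r[2],1),k.reshape(-1,2).mean(0).round())
a=cv2.resize(S['image'][130:260,150:450],None,fx=2.6,fy=2.6,interpolation=2)
b=cv2.resize(D['image'][110:330,210:450],None,fx=2.6,fy=2.6,interpolation=2)
cv2.imwrite('pics/a.png',a[:,:,::-1]);cv2.imwrite('pics/b.png',b[:,:,::-1])
E
```

```text
bearing [ 0.461 -0.062] [ 0.462 -0.06 ]
spring [ 0.465 -0.188] [ 0.463 -0.192]
tappet [ 0.474 -0.307] [ 0.477 -0.307]
gauge [0.48  0.179] [0.481 0.177]
tin [0.482 0.309] [0.479 0.304]
cap [0.473 0.071] [0.464 0.064]
S [ 680. -265.] [203. 133.] 5.7 [241. 283.]
S [672. -91.] [135. 203.] 85.6 [318. 250.]
S [698.  77.] [201. 143.] 3.9 [386. 236.]
S [684. 256.] [148. 203.] 88.2 [448. 206.]
D [ 668. -271.] [202. 136.] 5.4 [407. 256.]
D [677.  76.] [499. 223.] 87.6 [341. 159.]
```

View pics/a.png

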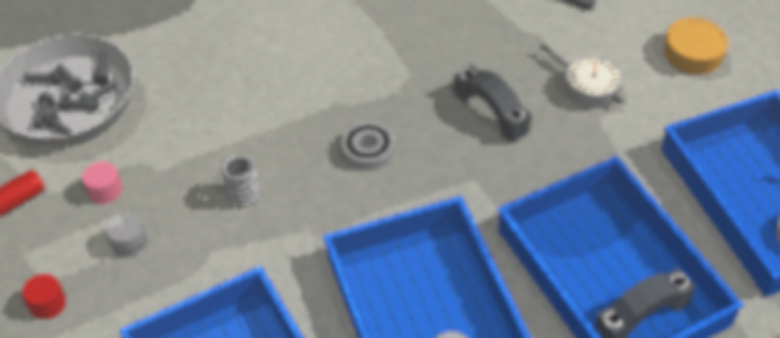

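View pics/b.png

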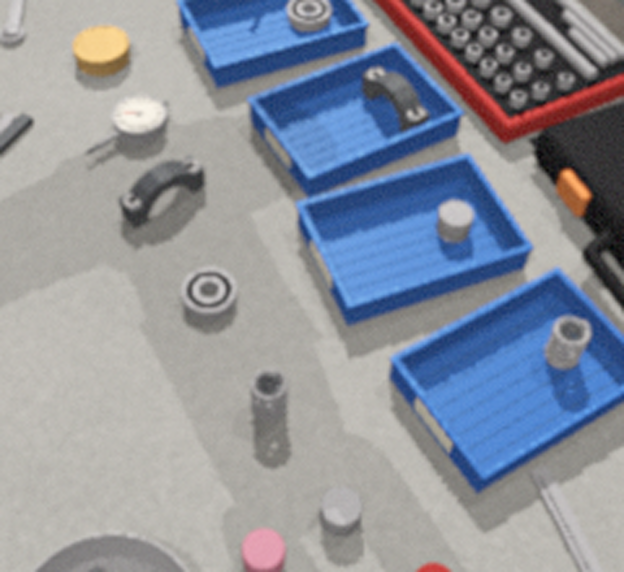

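The crops confirm the choice: plain grey cylinder as tappet, open coil as spring, a flat ring as bearing and a dark arch as cap. Next I get the cap's axis and the tray near edges from corner pixels.

```bash
python3 - <<'E'
from h import *
S=load('scene0');D=load('side0')
A=lambda *p:[(x/2.6+150,y/2.6+130) for x,y in p]
B=lambda *p:[(x/2.6+210,y/2.6+110) for x,y in p]
def pr(n,c,p,z):
    q=cast(c,p,z)[:,:2]*1000; print(n,q.round().tolist(),'mid',q.mean(0).round(),'ang',np.degrees(np.arctan2(*(q[-1]-q[0])[::-1])).round(1))
pr('capS',S,A((468,80),(517,118)),.028); pr('capD',D,B((131,205),(190,166)),.028)
for n,c,p in [('sprS',S,A((124,330),(262,270))),('tapS',S,A((328,237),(461,201))),('capS',S,A((501,208),(618,160))),('beaS',S,[(406,178),(445,164)]),
 ('sprD',D,B((393,372),(478,482))),('tapD',D,B((300,218),(349,305))),('capD',D,B((250,103),(305,180))),('beaD',D,B((181,10),(217,72)))]: pr('near '+n,c,p,.035)
for n,p,q in [('spr',A((0,0)),[(253,292)]),('tap',[(324,262)],[(385,191)]),('spr',[(251,291)],[(429,235)]),('cap',[(398,240)],[(361,145)]),('bea',[(459,215)],[(329,112)])]:
    z={'spr':.05,'tap':.03,'cap':.046,'bea':.019}[n]; print('in',n,cast(S,p,z)[0,:2].round(3),cast(D,q,z)[0,:2].round(3))
pr('pink',S,[(189,198)],.026)
E
```

```text
capS [[440.0, 59.0], [506.0, 80.0]] mid [473.  69.] ang 17.7
capD [[427.0, 54.0], [500.0, 78.0]] mid [463.  66.] ang 18.2
near sprS [[588.0, -337.0], [578.0, -209.0]] mid [ 583. -273.] ang 94.4
near tapS [[569.0, -143.0], [581.0, -18.0]] mid [575. -81.] ang 84.3
near capS [[604.0, 12.0], [599.0, 139.0]] mid [601.  76.] ang 92.2
near beaS [[579.0, 205.0], [580.0, 326.0]] mid [580. 265.] ang 89.7
near sprD [[567.0, -225.0], [579.0, -343.0]] mid [ 573. -284.] ang -84.1
near tapD [[569.0, -37.0], [565.0, -147.0]] mid [567. -92.] ang -92.3
near capD [[591.0, 130.0], [595.0, 5.0]] mid [593.  68.] ang -87.8
near beaD [[581.0, 310.0], [577.0, 191.0]] mid [579. 250.] ang -91.7
in spr [ 0.142 -0.354] [ 0.316 -0.219]
in tap [ 0.711 -0.088] [ 0.714 -0.089]
in spr [ 0.722 -0.258] [ 0.725 -0.258]
in cap [0.737 0.082] [0.732 0.072]
in bea [0.724 0.269] [0.732 0.271]
pink [[408.0, -313.0]] mid [ 408. -313.] ang 0.0
```

```bash
python3 -m crank '[[[3.2,2.8,-1,0,0,-0.095,0.7],[3.2,2.8,-1,0,0,-0.095,0.7],[3.2,2.8,-1,0,0,-0.095,0.7],[3.2,2.8,-1,0,0,-0.095,0.7],[3.2,2.8,-1,0,0,0,0.7]]]' 15
python3 -m crank '[[[3.2,2.8,-1,0,0,0,0.7],[3.2,2.8,-1,0,0,0,0.7],[3.2,2.8,-1,0,0,0,0.7],[0,0,0,0,0,0,0.7],[0,0,0,0,0,0,0.7]]]'
python3 - <<'E'
from h import *
c=snap('wrist','w1'); o=ctrl.get_obs(); print(np.round(o['tool_rot'],3).tolist(),o['force'],np.round(np.array(c['extrinsics']),3).tolist())
print(proj(c,[[.4755,-.307,.026],[.4755,-.307,0]]))
E
```

```text
time: 0.65
ee_pos: [0.3763, -0.3918, 0.1882]
tool_rot: [[1.0, 0.001, -0.0], [0.001, -1.0, 0.0], [-0.0, -0.0, -1.0]]
force: [-0.1, -0.7, -0.1]
opening: 0.0617
gripper_force: 0.0
time: 1.15
ee_pos: [0.4714, -0.3083, 0.1581]
tool_rot: [[1.0, 0.006, -0.001], [0.006, -1.0, 0.001], [-0.001, -0.001, -1.0]]
force: [-0.5, 0.1, -0.0]
opening: 0.0618
gripper_force: 0.0
[[1.0, 0.005, -0.001], [0.005, -1.0, -0.0], [-0.001, 0.0, -1.0]] [ 0.14838482 -0.34959992 -0.25312435] [[0.008, -0.945, -0.327, 0.556], [-1.0, -0.007, -0.002, -0.309], [-0.0, 0.327, -0.945, 0.303], [0.0, 0.0, 0.0, 1.0]]
[[319.45739876 186.05847672]
 [319.64268498 179.10367863]]
```

View pics/w1.png

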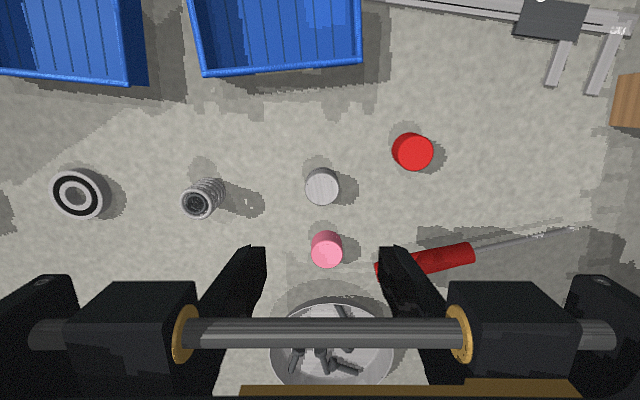

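The wrist view shows the tappet at (322,187), pink (326,250), red (412,152), spring top at (197,203), bearing at (79,195), and the near rims of the spring and tappet trays at the top.

```bash
python3 - <<'E'
from h import *
c=load('w1'); I=c['image']
for n,p,z in [('tap',(322,187),.026),('spr',(197,203),.046),('bea',(79,195),.015),('rimspr',(204,75),.035),('rimspr',(361,62),.035),('rimtap',(129,85),.035)]: print(n,cast(c,[p],z)[0,:2].round(4))
g=cv2.GaussianBlur(cv2.cvtColor(I,cv2.COLOR_RGB2GRAY),(5,5),0)
print(cv2.HoughCircles(g[150:225,290:360],cv2.HOUGH_GRADIENT,1,20,param1=80,param2=12,minRadius=13,maxRadius=22))
E
```

```text
tap [ 0.4746 -0.3094]
spr [ 0.4644 -0.1962]
bea [ 0.461  -0.0667]
rimspr [ 0.5722 -0.2117]
rimspr [ 0.5831 -0.3403]
rimtap [ 0.5638 -0.149 ]
[[[32.5 38.5 15.9]]]
```

```bash
python3 -m crank '[[[0.2,0,-4,0,0,0,0.7],[0.15,-0.1,-4,0,0,0,0.7],[0,0,-4,0,0,0,0.7],[0,0,-2.5,0,0,0,0.7],[0,0,-0.8,0,0,0,0.7]]]' 15
python3 -m crank '[[[0,0,0,0,0,0,0.2],[0,0,0,0,0,0,0.2],[0,0,0,0,0,0,0.2],[0,0,0,0,0,0,0.2],[0,0,0,0,0,0,0.2]]]'
```

```text
time: 1.7
ee_pos: [0.4722, -0.3102, 0.0031]
tool_rot: [[1.0, 0.001, -0.004], [0.001, -1.0, 0.003], [-0.004, -0.003, -1.0]]
force: [-0.7, 0.5, 0.1]
opening: 0.0618
gripper_force: 0.0
time: 2.2
ee_pos: [0.4757, -0.3112, 0.0074]
tool_rot: [[1.0, 0.004, 0.002], [0.004, -1.0, -0.002], [0.002, 0.002, -1.0]]
force: [-1.0, 0.2, 7.1]
opening: 0.0335
gripper_force: 15.0
```

```bash
python3 -m crank '[[[0,0,2,0,0,0,0.2],[0,0,4,0,0,0,0.2],[0,0,4,0,0,0,0.2],[0,0,0,0,0,0,0.2],[2,3,0,0,0,0,0.2]]]'
python3 -m crank '[[[2.5,3.8,0,0,0,0,0.2],[2.5,3.8,0,0,0,0,0.2],[2.5,3.8,0,0,0,0,0.2],[2.5,3.8,0,0,0,0,0.2],[2.5,3.8,0,0,0,0,0.2]]]'
python3 -m crank '[[[0.4,0.3,0,0,0,0,0.2],[0,0,0,0,0,0,0.2],[0,0,0,0,0,0,0.2],[0,0,0,0,0,0,0.2]]]'
python3 - <<'E'
from h import *
snap('wrist','w2')
E
```

```text
time: 2.7
ee_pos: [0.4949, -0.2835, 0.1079]
tool_rot: [[1.0, -0.0, 0.003], [-0.0, -1.0, -0.004], [0.003, 0.004, -1.0]]
force: [0.7, 0.3, -0.8]
opening: 0.0332
gripper_force: 15.0
time: 3.2
ee_pos: [0.6203, -0.0883, 0.1053]
tool_rot: [[1.0, 0.004, -0.0], [0.004, -1.0, 0.0], [-0.0, -0.0, -1.0]]
force: [0.3, -1.1, -0.4]
opening: 0.0336
gripper_force: 15.0
time: 3.6
ee_pos: [0.623, -0.0886, 0.1054]
tool_rot: [[1.0, 0.002, -0.001], [0.002, -1.0, -0.0], [-0.001, 0.0, -1.0]]
force: [1.3, -0.3, -0.6]
opening: 0.0337
gripper_force: 15.0
```

View pics/w2.png

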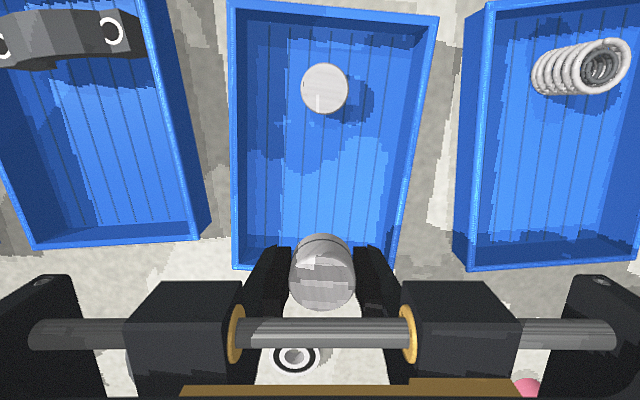

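The tappet is held between the fingers. The tappet tray's rim corners are at (232,270), (228,2) and (440,17), and the standing tappet is at (324,88). Cap tray near rim corners are (33,248) and (193,240). Spring tray rim near-left is (468,270).

```bash
python3 - <<'E'
from h import *
c=load('w2')
q=cast(c,[(232,270),(228,2),(440,17),(33,248),(193,240),(468,270),(487,3),(135,0)],.035)[:,:2]
print(q.round(4)); a=q[1]-q[0]; print('tapcentre',(q[0]+q[2])/2,'yaw',np.degrees(np.arctan2(a[1],a[0])),np.hypot(*a),np.hypot(*(q[1]-q[2])))
print('in tappet',cast(c,[(324,88)],.03))
E
```

```text
[[ 0.5729 -0.0159]
 [ 0.7622 -0.0316]
 [ 0.7546 -0.1628]
 [ 0.5931  0.1387]
 [ 0.6001  0.0124]
 [ 0.5736 -0.2099]
 [ 0.7619 -0.1905]
 [ 0.7626  0.0249]]
tapcentre [ 0.66372033 -0.08934437] yaw -4.736393493908803 0.18997955227845933 0.13145551693449875
in tappet [[ 0.71348058 -0.09084121  0.03      ]]
```

```bash
python3 -m crank '[[[0,0.2,-3.5,0,0,0,0.2],[0,0,-3,0,0,0,0.2],[0,0,-1.5,0,0,0,0.2],[0,0,-0.8,0,0,0,0.2],[0,0,0,0,0,0,0.2]]]'
python3 -m crank '[[[0,0,-0.3,0,0,0,0.2],[0,0,-0.2,0,0,0,0.2],[0,0,-0.1,0,0,0,0.2],[0,0,0,0,0,0,0.2]]]'
```

```text
time: 4.15
ee_pos: [0.6233, -0.0856, 0.0171]
tool_rot: [[1.0, 0.003, -0.001], [0.003, -1.0, 0.0], [-0.001, -0.0, -1.0]]
force: [-0.6, 0.7, -0.2]
opening: 0.0334
gripper_force: 15.0
time: 4.55
ee_pos: [0.6241, -0.0852, 0.0122]
tool_rot: [[1.0, 0.004, 0.001], [0.004, -1.0, -0.0], [0.001, 0.0, -1.0]]
force: [0.9, -0.7, 0.3]
opening: 0.0335
gripper_force: 15.0
```

```bash
python3 -m crank '[[[0,0,-0.1,0,0,0,0.2],[0,0,0,0,0,0,0.2],[0,0,0,0,0,0,0.2]]]'
```

```text
time: 4.85
ee_pos: [0.6242, -0.0852, 0.0115]
tool_rot: [[1.0, 0.004, 0.001], [0.004, -1.0, -0.0], [0.001, 0.0, -1.0]]
force: [-2.9, -0.3, 4.5]
opening: 0.0336
gripper_force: 15.0
```

```bash
python3 -m crank '[[[0,0,0,0,0,0,0.5],[0,0,0,0,0,0,0.6],[0,0,0,0,0,0,0.6],[0,0,2,0,0,0,0.6],[0,0,4,0,0,0,0.6]]]'
python3 -m crank '[[[0,0,4,0,0,0,0.6],[-3,-2,2,0,0,0,0.6],[-4,-2.8,0,0,0,0,0.6],[-4,-2.8,0,0,0,0,0.6],[-3.2,-2.3,0,0,0,0,0.6]]]'
python3 -m crank '[[[-1.8,-1.1,0,0,0,0,0.6],[0,0,0,0,0,0,0.6],[0,0,0,0,0,0,0.6]]]'
python3 - <<'E'
from h import *
c=snap('wrist','w3'); o=ctrl.get_obs(); print(o['ee_pos'])
p=proj(c,[[.4644,-.196,.046],[.4645,-.195,0],[.4615,-.0655,.015],[.47,.068,.042]]); print(p)
E
```

```text
time: 5.35
ee_pos: [0.6207, -0.0843, 0.0674]
tool_rot: [[1.0, 0.004, -0.008], [0.004, -1.0, 0.003], [-0.008, -0.003, -1.0]]
force: [0.1, 0.4, -0.4]
opening: 0.0528
gripper_force: 0.0
time: 5.85
ee_pos: [0.4799, -0.1849, 0.1307]
tool_rot: [[1.0, 0.004, -0.0], [0.004, -1.0, -0.0], [-0.0, 0.0, -1.0]]
force: [0.7, -0.6, 0.3]
opening: 0.0529
gripper_force: 0.0
time: 6.15
ee_pos: [0.4641, -0.1954, 0.1309]
tool_rot: [[1.0, 0.002, 0.001], [0.002, -1.0, -0.0], [0.001, 0.0, -1.0]]
force: [-0.7, 0.2, 0.3]
opening: 0.0526
gripper_force: 0.0
[ 0.46452228 -0.19506589  0.13090629]
[[321.23468571 206.79861766]
 [320.24811959 190.31320898]
 [178.33357776 197.70150114]
 [ -5.88108135 197.57521447]]
```

View pics/w3.png

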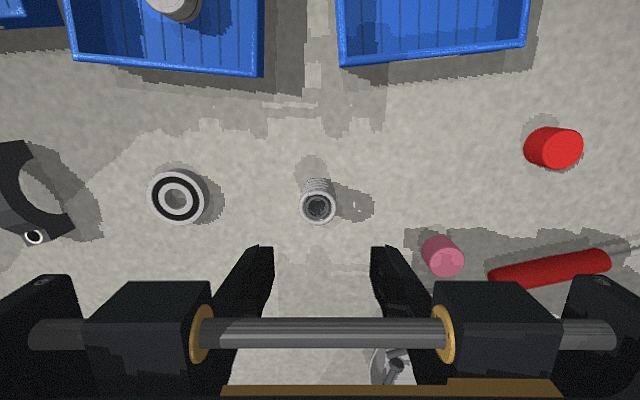

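The spring's top ring is at (317,208), about 3 mm to +y of my estimate. The bearing is at (178,197), as expected. Picking the spring.

```bash
python3 -m crank '[[[-0.1,0.25,-3,0,0,0,0.6],[0,0,-4,0,0,0,0.6],[0,0,-3.3,0,0,0,0.6],[0,0,-1.5,0,0,0,0.6],[0,0,0,0,0,0,0.6]]]' 15
python3 -m crank '[[[0,0,0,0,0,0,0.2],[0,0,0,0,0,0,0.2],[0,0,0,0,0,0,0.2],[0,0,0,0,0,0,0.2]]]'
```

```text
time: 6.7
ee_pos: [0.4619, -0.1906, 0.0101]
tool_rot: [[1.0, 0.005, -0.004], [0.005, -1.0, 0.003], [-0.004, -0.003, -1.0]]
force: [-0.2, 0.7, 0.9]
opening: 0.0528
gripper_force: 0.0
time: 7.1
ee_pos: [0.464, -0.1932, 0.014]
tool_rot: [[1.0, 0.004, 0.002], [0.004, -1.0, -0.001], [0.002, 0.001, -1.0]]
force: [1.3, 1.2, 3.7]
opening: 0.0313
gripper_force: 15.0
```

```bash
python3 -m crank '[[[0,0,2,0,0,0,0.2],[0,0,4,0,0,0,0.2],[0,0,4,0,0,0,0.2],[3,-1.4,0,0,0,0,0.2],[4,-1.8,0,0,0,0,0.2]]]'
python3 -m crank '[[[4,-1.8,0,0,0,0,0.2],[3.5,-1.6,0,0,0,0,0.2],[2.4,-1.1,0,0,0,0,0.2],[0,0,0,0,0,0,0.2],[0,0,0,0,0,0,0.2]]]'
python3 - <<'E'
from h import *
snap('wrist','w4')
E
```

```text
time: 7.6
ee_pos: [0.534, -0.2254, 0.116]
tool_rot: [[1.0, 0.004, 0.004], [0.004, -1.0, -0.003], [0.004, 0.003, -1.0]]
force: [0.6, -0.7, -0.5]
opening: 0.0313
gripper_force: 15.0
time: 8.1
ee_pos: [0.6314, -0.2695, 0.1123]
tool_rot: [[1.0, 0.004, -0.001], [0.004, -1.0, 0.001], [-0.001, -0.001, -1.0]]
force: [0.2, -0.1, -0.3]
opening: 0.0315
gripper_force: 15.0
```

View pics/w4.png

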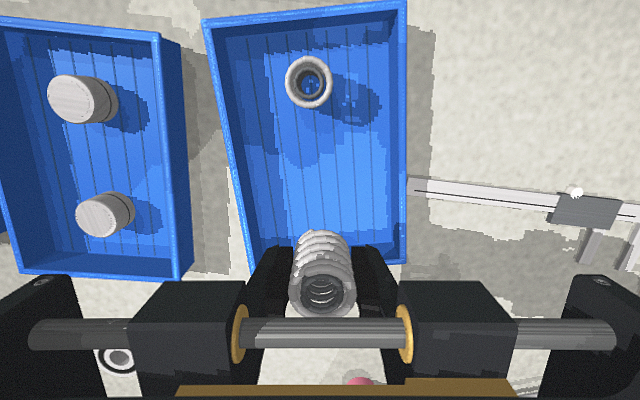

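Both tappets stand in their tray at (78,98) and (104,213). The spring is held upright over the empty half of the spring tray, whose own spring is at (308,82). Lowering.

```bash
python3 -m crank '[[[0.1,0,-3.5,0,0,0,0.2],[0,0,-3,0,0,0,0.2],[0,0,-1.5,0,0,0,0.2],[0,0,-0.8,0,0,0,0.2],[0,0,0,0,0,0,0.2]]]'
python3 -m crank '[[[0,0,-0.2,0,0,0,0.2],[0,0,-0.2,0,0,0,0.2],[0,0,-0.1,0,0,0,0.2],[0,0,0,0,0,0,0.2],[0,0,0,0,0,0,0.2]]]'
```

```text
time: 8.65
ee_pos: [0.6321, -0.2693, 0.0242]
tool_rot: [[1.0, 0.004, -0.001], [0.004, -1.0, 0.001], [-0.001, -0.001, -1.0]]
force: [-1.2, 1.5, -0.3]
opening: 0.0319
gripper_force: 15.0
time: 9.15
ee_pos: [0.633, -0.2698, 0.0201]
tool_rot: [[1.0, 0.004, 0.0], [0.004, -1.0, -0.0], [0.0, 0.0, -1.0]]
force: [0.1, 0.2, -0.3]
opening: 0.0312
gripper_force: 15.0
```

```bash
python3 -m crank '[[[0,0,-0.1,0,0,0,0.2],[0,0,-0.1,0,0,0,0.2],[0,0,0,0,0,0,0.2],[0,0,0,0,0,0,0.2]]]'
```

```text
time: 9.55
ee_pos: [0.6329, -0.2697, 0.0181]
tool_rot: [[1.0, 0.004, 0.0], [0.004, -1.0, -0.0], [0.0, 0.0, -1.0]]
force: [-1.1, 0.6, 3.4]
opening: 0.0315
gripper_force: 15.0
```

```bash
python3 -m crank '[[[0,0,0,0,0,0,0.5],[0,0,0,0,0,0,0.5],[0,0,0,0,0,0,0.5],[0,0,3,0,0,0,0.5],[0,0,4,0,0,0,0.5]]]'
python3 -m crank '[[[0,0,4,0,0,0,0.8],[-2.5,3,0,0,0,0,0.8],[-3,3.6,0,0,0,0,0.8],[-3,3.6,0,0,0,0,0.8],[-3,3.6,0,0,0,0,0.8]]]'
python3 -m crank '[[[-3,3.6,0,0,0,0,0.8],[-2.7,3,0,0,0,0,0.8],[0,0,0,0,0,0,0.8],[0,0,0,0,0,0,0.8]]]'
python3 - <<'E'
from h import *
c=snap('wrist','w5'); o=ctrl.get_obs(); print(o['ee_pos'])
g=cv2.GaussianBlur(cv2.cvtColor(c['image'],cv2.COLOR_RGB2GRAY),(3,3),0)
p=proj(c,[[.4613,-.066,.015]])[0];x,y=p.astype(int);print(p)
h=cv2.HoughCircles(g[y-45:y+45,x-45:x+45],cv2.HOUGH_GRADIENT,1,60,param1=80,param2=15,minRadius=15,maxRadius=40)
if h is not None:
    q=h[0,0,:2]+[x-45,y-45]; print(q,h[0,0,2],cast(c,[q],.015))
E
```

```text
time: 10.05
ee_pos: [0.6308, -0.2685, 0.0852]
tool_rot: [[1.0, 0.004, -0.005], [0.004, -1.0, 0.003], [-0.005, -0.003, -1.0]]
force: [0.8, -0.1, -0.1]
opening: 0.044
gripper_force: 0.0
time: 10.55
ee_pos: [0.5165, -0.1305, 0.1276]
tool_rot: [[1.0, 0.003, 0.0], [0.003, -1.0, -0.0], [0.0, 0.0, -1.0]]
force: [0.7, 0.5, 1.0]
opening: 0.0707
gripper_force: 0.0
time: 10.95
ee_pos: [0.4611, -0.0655, 0.1282]
tool_rot: [[1.0, 0.005, 0.001], [0.005, -1.0, -0.001], [0.001, 0.001, -1.0]]
force: [0.6, -0.1, 0.2]
opening: 0.0704
gripper_force: 0.0
[ 0.46190721 -0.06627355  0.12841327]
[321.11878116 196.29209446]
[317.5 196.5] 27.2 [[ 0.4610827  -0.06272449  0.015     ]]
```

View pics/w5.png

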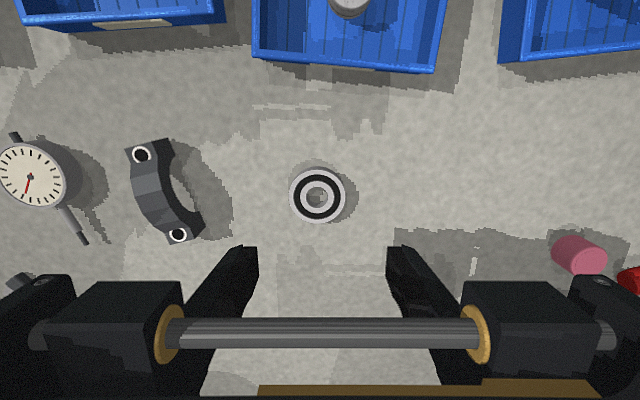

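Bearing centre at (317,196), i.e. (0.461,-0.063). The cap's bolt holes are at (141,155) and (179,235), and the gauge is further left. Picking the bearing.

```bash
python3 - <<'E'
from h import *
c=load('w5'); q=cast(c,[(141,155),(179,235)],.028)[:,:2]; d=q[0]-q[1]; print(q,q.mean(0),np.degrees(np.arctan2(d[1],d[0])),np.hypot(*d))
q=cast(c,[(22,22),(222,25),(253,57),(434,72)],.035);print(q)
E
python3 -m crank '[[[-0.1,0.25,-3.5,0,0,0,0.8],[0,0,-4,0,0,0,0.8],[0,0,-2.8,0,0,0,0.8],[0,0,-1.2,0,0,0,0.8],[0,0,0,0,0,0,0.8]]]' 20
python3 -m crank '[[[0,0,-0.4,0,0,0,0.8],[0,0,-0.4,0,0,0,0.8],[0,0,0,0,0,0,0.8],[0,0,0,0,0,0,0.8]]]' 20
```

```text
[[0.50004516 0.08122103]
 [0.42831056 0.0610694 ]] [0.46417786 0.07114521] 15.691079162057571 0.07451134119023939
[[ 0.59202611  0.13966661  0.035     ]
 [ 0.59247817  0.00360179  0.035     ]
 [ 0.57264658 -0.0164632   0.035     ]
 [ 0.56348521 -0.14772837  0.035     ]]
time: 11.5
ee_pos: [0.4594, -0.0636, 0.0113]
tool_rot: [[1.0, 0.003, -0.003], [0.003, -1.0, 0.001], [-0.003, -0.001, -1.0]]
force: [-0.8, 0.8, 1.0]
opening: 0.0704
gripper_force: 0.0
time: 11.9
ee_pos: [0.4604, -0.0634, 0.0054]
tool_rot: [[1.0, 0.004, 0.001], [0.004, -1.0, -0.001], [0.001, 0.001, -1.0]]
force: [-0.1, -0.2, -0.2]
opening: 0.0704
gripper_force: 0.0
```

```bash
python3 -m crank '[[[0,0,-0.1,0,0,0,0.4],[0,0,0,0,0,0,0.4],[0,0,0,0,0,0,0.4],[0,0,0,0,0,0,0.4]]]' 20
python3 -m crank '[[[0,0,1.5,0,0,0,0.4],[0,0,1.5,0,0,0,0.4],[0,0,0,0,0,0,0.4]]]'
```

```text
time: 12.3
ee_pos: [0.4599, -0.0631, 0.0039]
tool_rot: [[1.0, 0.004, 0.0], [0.004, -1.0, 0.0], [0.0, -0.0, -1.0]]
force: [-0.6, 0.3, 3.2]
opening: 0.0512
gripper_force: 20.0
time: 12.6
ee_pos: [0.4611, -0.0637, 0.0351]
tool_rot: [[1.0, 0.004, 0.003], [0.004, -1.0, -0.001], [0.003, 0.001, -1.0]]
force: [-0.2, 0.3, -1.4]
opening: 0.0511
gripper_force: 20.0
```

```bash
python3 -m crank '[[[0,0,4,0,0,0,0.4],[0,0,4,0,0,0,0.4],[2,3.7,1,0,0,0,0.4],[2.2,4.1,0,0,0,0,0.4],[2.2,4.1,0,0,0,0,0.4]]]'
python3 -m crank '[[[2.2,4.1,0,0,0,0,0.4],[2.2,4.1,0,0,0,0,0.4],[2.2,4.1,0,0,0,0,0.4],[2.2,4.1,0,0,0,0,0.4],[1.6,3,0,0,0,0,0.4]]]'
python3 -m crank '[[[0.8,1.4,0,0,0,0,0.4],[0,0,0,0,0,0,0.4],[0,0,0,0,0,0,0.4],[0,0,0,0,0,0,0.4]]]'
python3 - <<'E'
from h import *
snap('wrist','w6')
E
```

```text
time: 13.1
ee_pos: [0.5247, 0.0568, 0.1238]
tool_rot: [[1.0, 0.002, 0.001], [0.002, -1.0, -0.0], [0.001, 0.0, -1.0]]
force: [0.8, -0.6, -0.9]
opening: 0.0512
gripper_force: 20.0
time: 13.6
ee_pos: [0.6282, 0.2524, 0.1221]
tool_rot: [[1.0, 0.005, -0.001], [0.005, -1.0, 0.0], [-0.001, -0.0, -1.0]]
force: [0.2, -0.2, -0.5]
opening: 0.0511
gripper_force: 20.0
time: 14.0
ee_pos: [0.6351, 0.2627, 0.1229]
tool_rot: [[1.0, 0.003, -0.002], [0.003, -1.0, -0.001], [-0.002, 0.001, -1.0]]
force: [0.5, 0.2, -0.9]
opening: 0.0514
gripper_force: 20.0
```

View pics/w6.png

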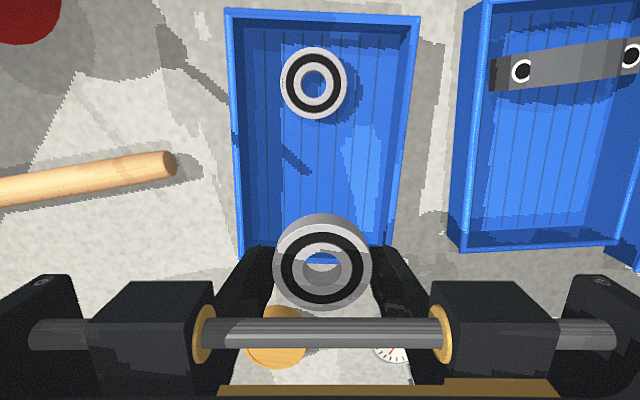

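The bearing is held level. The tray's rim corners are (226,12) and (419,18), left rim at (239,243), right rim at (401,200), own bearing at (314,83). The dark mark in the tray is a shadow.

```bash
python3 - <<'E'
from h import *
c=load('w6'); q=cast(c,[(226,12),(419,18),(239,243),(401,200)],.035)[:,:2]; print(q)
m=(q[0]+q[1])/2; s=q[2]-q[0]; s/=np.hypot(*s); print('centre',m+s*.095,'place',m+s*.135,'bearing',cast(c,[(314,83)],.019))
q=cast(c,[(488,3),(461,248),(612,240)],.035)[:,:2]; print('cap tray',q)
print(cast(c,[(522,71),(631,56)],.032))
E
```

```text
[[0.77289594 0.32631992]
 [0.76997446 0.19662247]
 [0.60069316 0.33273001]
 [0.64035667 0.19668731]]
centre [0.67650095 0.26500504] place [0.63652863 0.26649297] bearing [[0.72989255 0.2679608  0.019     ]]
cap tray [[0.77844112 0.15205467]
 [0.59669607 0.14097789]
 [0.60521917 0.01543565]]
[[0.73743005 0.11834895 0.032     ]
 [0.74661946 0.04517418 0.032     ]]
```

```bash
python3 -m crank '[[[0.1,0.25,-4,0,0,0,0.4],[0,0,-4,0,0,0,0.4],[0,0,-2,0,0,0,0.4],[0,0,-0.7,0,0,0,0.4],[0,0,0,0,0,0,0.4]]]'
python3 -m crank '[[[0,0,-0.2,0,0,0,0.4],[0,0,-0.2,0,0,0,0.4],[0,0,-0.1,0,0,0,0.4],[0,0,0,0,0,0,0.4],[0,0,0,0,0,0,0.4]]]'
```

```text
time: 14.55
ee_pos: [0.6363, 0.2654, 0.016]
tool_rot: [[1.0, 0.003, -0.002], [0.003, -1.0, -0.0], [-0.002, 0.0, -1.0]]
force: [0.3, -0.1, -0.6]
opening: 0.051
gripper_force: 20.0
time: 15.05
ee_pos: [0.637, 0.2664, 0.0122]
tool_rot: [[1.0, 0.004, 0.001], [0.004, -1.0, 0.0], [0.001, -0.0, -1.0]]
force: [-0.8, -0.6, -0.5]
opening: 0.0511
gripper_force: 20.0
```

```bash
python3 -m crank '[[[0,0,-0.2,0,0,0,0.4],[0,0,-0.1,0,0,0,0.4],[0,0,0,0,0,0,0.4],[0,0,0,0,0,0,0.4]]]'
python3 -m crank '[[[0,0,-0.1,0,0,0,0.4],[0,0,0,0,0,0,0.4],[0,0,0,0,0,0,0.4]]]'
```

```text
time: 15.45
ee_pos: [0.6367, 0.2663, 0.0086]
tool_rot: [[1.0, 0.004, -0.0], [0.004, -1.0, -0.0], [-0.0, 0.0, -1.0]]
force: [-0.5, 0.3, -0.9]
opening: 0.0516
gripper_force: 20.0
time: 15.75
ee_pos: [0.637, 0.2664, 0.008]
tool_rot: [[1.0, 0.004, 0.0], [0.004, -1.0, 0.0], [0.0, -0.0, -1.0]]
force: [-0.9, -0.4, 0.9]
opening: 0.0514
gripper_force: 20.0
```

```bash
python3 -m crank '[[[0,0,0,0,0,0,0.7],[0,0,0,0,0,0,0.7],[0,0,0,0,0,0,0.7],[0,0,3,0,0,0,0.7],[0,0,4,0,0,0,0.7]]]'
python3 -m crank '[[[0,0,4,0,0,0,0.6],[-2.5,-2.9,1,0,0,0,0.6],[-3,-3.4,0,0,0,0.1,0.6],[-3,-3.4,0,0,0,0.1,0.6],[-3,-3.4,0,0,0,0.08,0.6]]]'
python3 -m crank '[[[-3,-3.4,0,0,0,0,0.6],[-2.8,-3.2,0,0,0,0,0.6],[0,0,0,0,0,0,0.6],[0,0,0,0,0,0,0.6]]]'
python3 - <<'E'
from h import *
c=snap('wrist','w7'); print(ctrl.get_obs()['ee_pos'])
print(proj(c,[[.50,.081,.028],[.4283,.061,.028]]))
E
```

```text
time: 16.25
ee_pos: [0.6345, 0.2657, 0.0753]
tool_rot: [[1.0, 0.004, -0.006], [0.004, -1.0, -0.001], [-0.006, 0.001, -1.0]]
force: [1.2, -0.3, -0.1]
opening: 0.062
gripper_force: 0.0
time: 16.75
ee_pos: [0.5207, 0.1343, 0.1279]
tool_rot: [[0.959, 0.284, 0.001], [0.284, -0.959, -0.0], [0.001, 0.0, -1.0]]
force: [0.4, -1.1, 0.7]
opening: 0.0527
gripper_force: 0.0
time: 17.15
ee_pos: [0.464, 0.0688, 0.1282]
tool_rot: [[0.961, 0.278, 0.001], [0.278, -0.961, 0.0], [0.001, 0.0, -1.0]]
force: [0.0, -0.0, 1.2]
opening: 0.053
gripper_force: 0.0
[0.46473977 0.06928941 0.12836401]
[[318.79117165 157.30984166]
 [318.14126864 239.14194544]]
```

View pics/w7.png

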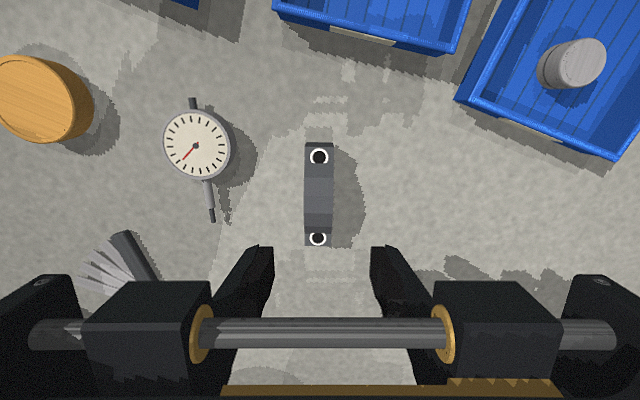

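The cap is aligned with the fingers, its holes at (319,157) and (318,238). The gauge is well clear at (197,146), stem tip (212,218). Picking.

```bash
python3 -m crank '[[[0,0.15,-3.5,0,0,0,0.6],[0,0,-4,0,0,0,0.6],[0,0,-2.6,0,0,0,0.6],[0,0,-1.1,0,0,0,0.6],[0,0,0,0,0,0,0.6]]]' 30
python3 -m crank '[[[0,0,0,0,0,0,0.1],[0,0,0,0,0,0,0.1],[0,0,0,0,0,0,0.1],[0,0,0,0,0,0,0.1],[0,0,0,0,0,0,0.1]]]' 30
```

```text
time: 17.7
ee_pos: [0.4633, 0.0715, 0.0144]
tool_rot: [[0.96, 0.281, -0.003], [0.281, -0.96, 0.0], [-0.003, -0.001, -1.0]]
force: [0.4, 0.9, -0.5]
opening: 0.0529
gripper_force: 0.0
time: 18.2
ee_pos: [0.4647, 0.0709, 0.0167]
tool_rot: [[0.96, 0.28, 0.002], [0.28, -0.96, 0.0], [0.002, 0.0, -1.0]]
force: [-1.1, 1.9, 6.3]
opening: 0.0232
gripper_force: 29.7
```

```bash
python3 -m crank '[[[0,0,2,0,0,0,0.1],[0,0,4,0,0,0,0.1],[0,0,4.5,0,0,0,0.1],[1.5,0,0,0,0,0.13,0.1],[2,0.1,0,0,0,0.13,0.1]]]'
python3 -m crank '[[[2,0.1,0,0,0,0.13,0.1],[2,0.1,0,0,0,0.13,0.1],[2,0.1,0,0,0,0.13,0.1],[2,0.1,0,0,0,0.13,0.1],[2,0.1,0,0,0,0.13,0.1]]]'
python3 -m crank '[[[2,0,0,0,0,0.13,0.1],[1.5,0,0,0,0,0.13,0.1],[1,0,0,0,0,0.13,0.1],[0.6,0,0,0,0,0.03,0.1],[0,0,0,0,0,0,0.1]]]'
python3 -m crank '[[[0,0,0,0,0,0,0.1],[0,0,0,0,0,0,0.1]]]'
python3 - <<'E'
from h import *
snap('wrist','w8');snap('scene','s8')
E
```

```text
time: 18.7
ee_pos: [0.4994, 0.0717, 0.1224]
tool_rot: [[0.853, 0.522, 0.003], [0.522, -0.853, -0.0], [0.002, 0.002, -1.0]]
force: [0.1, 0.2, -3.5]
opening: 0.0232
gripper_force: 29.8
time: 19.2
ee_pos: [0.5987, 0.0768, 0.1197]
tool_rot: [[0.363, 0.932, -0.002], [0.932, -0.363, -0.0], [-0.001, -0.002, -1.0]]
force: [-0.2, -0.2, -3.0]
opening: 0.0236
gripper_force: 29.8
time: 19.7
ee_pos: [0.6497, 0.0767, 0.1199]
tool_rot: [[-0.041, 0.999, -0.001], [0.999, 0.041, -0.0], [-0.0, -0.001, -1.0]]
force: [-1.3, 0.6, -3.8]
opening: 0.0235
gripper_force: 29.8
time: 19.9
ee_pos: [0.6491, 0.0769, 0.1204]
tool_rot: [[-0.041, 0.999, -0.001], [0.999, 0.041, 0.0], [0.0, -0.001, -1.0]]
force: [0.2, 0.1, -3.4]
opening: 0.0234
gripper_force: 29.8
```

View pics/w8.png

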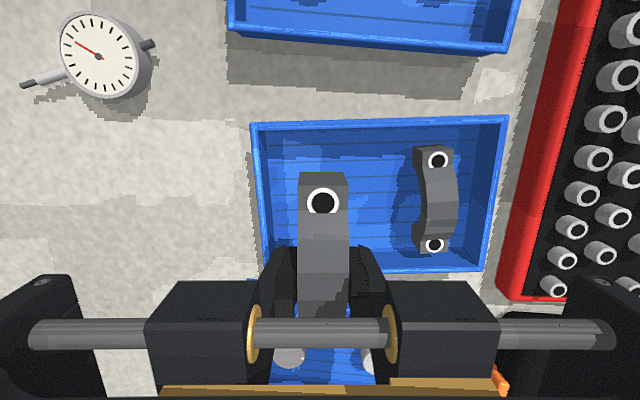

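The cap is held square over the cap tray. Its rim corners are (251,124), (508,117) and (482,270), and the standing cap's holes are at (438,161) and (434,244).

```bash
python3 - <<'E'
from h import *
c=load('w8'); q=cast(c,[(251,124),(508,117),(482,270)],.035)[:,:2]; a=q[1]-q[0]
ce=(q[0]+q[2])/2; yaw=np.arctan2(a[1],a[0]); print(q,ce,np.degrees(yaw),np.hypot(*a),'place',ce-.04*np.array([np.cos(yaw),np.sin(yaw)]))
print(cast(c,[(438,161),(434,244)],.032))
E
```

```text
[[0.59271197 0.14037906]
 [0.78205703 0.15321067]
 [0.79095691 0.02431313]] [0.69183444 0.08234609] 3.8769164482894807 0.1897793507233762 place [0.65192598 0.07964156]
[[0.73771051 0.11809563 0.032     ]
 [0.74643332 0.04605679 0.032     ]]
```

```bash
python3 -m crank '[[[0.25,0.25,-3.5,0,0,0.03,0.1],[0,0,-3,0,0,0,0.1],[0,0,-1.6,0,0,0,0.1],[0,0,-0.8,0,0,0,0.1],[0,0,0,0,0,0,0.1]]]'
python3 -m crank '[[[0,0,-0.3,0,0,0,0.1],[0,0,-0.2,0,0,0,0.1],[0,0,-0.1,0,0,0,0.1],[0,0,0,0,0,0,0.1],[0,0,0,0,0,0,0.1]]]'
```

```text
time: 20.5
ee_pos: [0.6518, 0.0793, 0.031]
tool_rot: [[-0.073, 0.997, -0.002], [0.997, 0.073, 0.0], [0.0, -0.002, -1.0]]
force: [-1.3, -0.3, -3.8]
opening: 0.0237
gripper_force: 29.8
time: 21.0
ee_pos: [0.6525, 0.0793, 0.0261]
tool_rot: [[-0.073, 0.997, 0.001], [0.997, 0.073, -0.0], [-0.0, 0.001, -1.0]]
force: [0.1, -0.4, -4.0]
opening: 0.0238
gripper_force: 29.8
```

```bash
python3 -m crank '[[[0,0,-0.2,0,0,0,0.1],[0,0,-0.2,0,0,0,0.1],[0,0,0,0,0,0,0.1],[0,0,0,0,0,0,0.1],[0,0,0,0,0,0,0.1]]]'
python3 -m crank '[[[0,0,-0.1,0,0,0,0.1],[0,0,0,0,0,0,0.1],[0,0,0,0,0,0,0.1]]]'
```

```text
time: 21.5
ee_pos: [0.6523, 0.0793, 0.0217]
tool_rot: [[-0.073, 0.997, -0.0], [0.997, 0.073, -0.0], [-0.0, -0.0, -1.0]]
force: [-0.2, -0.7, -4.0]
opening: 0.0235
gripper_force: 29.8
time: 21.8
ee_pos: [0.6525, 0.0793, 0.0209]
tool_rot: [[-0.073, 0.997, 0.0], [0.997, 0.073, -0.0], [-0.0, 0.0, -1.0]]
force: [0.1, -0.0, -2.9]
opening: 0.0239
gripper_force: 29.8
```

```bash
python3 -m crank '[[[0,0,-0.1,0,0,0,0.1],[0,0,0,0,0,0,0.1],[0,0,0,0,0,0,0.1]]]'
python3 -m crank '[[[0,0,0,0,0,0,0.35],[0,0,0,0,0,0,0.45],[0,0,0,0,0,0,0.45],[0,0,2,0,0,0,0.45],[0,0,4,0,0,0,0.45]]]'
python3 -m crank '[[[0,0,4,0,0,0,0.45],[-4,0,4,0,0,0,0.45],[-4,0,2,0,0,0,0.45],[-4,0,0,0,0,0,0.45],[-4,0,0,0,0,0,0.45]]]'
python3 -m crank '[[[-4,0,0,0,0,0,0.45],[-4,0,0,0,0,0,0.45],[0,0,0,0,0,0,0.45],[0,0,0,0,0,0,0.45]]]'
python3 - <<'E'
from h import *
c=snap('side','d9');s=snap('scene','s9')
a=cv2.resize(s['image'][120:340,180:500],None,fx=2.4,fy=2.4,interpolation=2)
cv2.imwrite('pics/f.png',a[:,:,::-1])
E
```

```text
time: 22.1
ee_pos: [0.6526, 0.0793, 0.0208]
tool_rot: [[-0.073, 0.997, 0.001], [0.997, 0.073, -0.0], [-0.0, 0.001, -1.0]]
force: [-4.6, 0.6, 5.6]
opening: 0.0235
gripper_force: 29.8
time: 22.6
ee_pos: [0.6494, 0.0794, 0.0763]
tool_rot: [[-0.073, 0.997, -0.008], [0.997, 0.073, 0.0], [0.001, -0.007, -1.0]]
force: [0.0, -0.7, 0.4]
opening: 0.0398
gripper_force: 0.0
time: 23.1
ee_pos: [0.4962, 0.0793, 0.176]
tool_rot: [[-0.073, 0.997, 0.003], [0.997, 0.073, -0.0], [-0.0, 0.003, -1.0]]
force: [-0.1, 0.3, -0.0]
opening: 0.0396
gripper_force: 0.0
time: 23.5
ee_pos: [0.4173, 0.0793, 0.1757]
tool_rot: [[-0.073, 0.997, 0.002], [0.997, 0.073, -0.0], [-0.0, 0.002, -1.0]]
force: [0.0, -0.9, 0.3]
opening: 0.0398
gripper_force: 0.0
```

View pics/f.png

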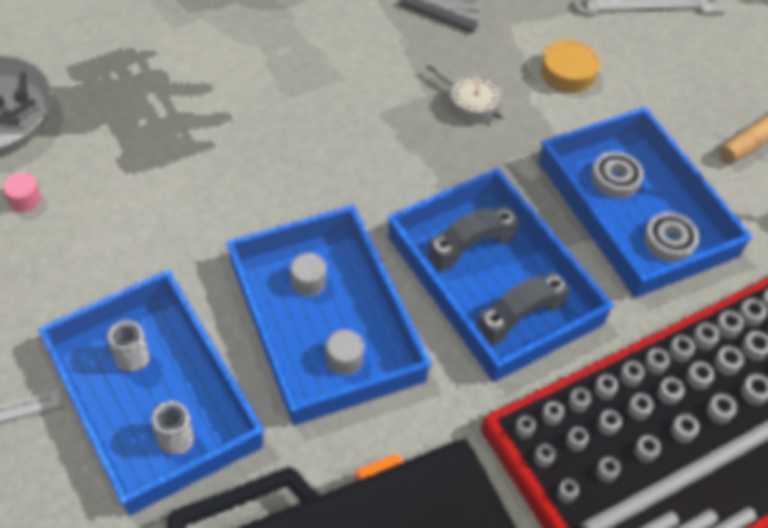

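The crop shows every tray with its matching pair upright on the floor: new spring (128,345), tappet (308,273), cap (472,235) and bearing (617,173). The gauge (474,95) and tin (570,65) are where they were, and the arm is clear.

```bash
python3 -c "
from workcell import ctrl
print(ctrl.job_done())"
```

```text
the job is handed in; nothing more can be done
None
```

The bearing, spring, tappet and cap are each set upright beside their match in the right tray, with the gauge and tin left untouched, and the job is handed in at about 24 s of robot time.

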